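# Load spectacles on the lens tester's nose rest and slide them in

## Task

Pick up the black spectacles and set them, upright and level, on the lens tester's carriage: bridge on the small nose rest, both temples over the steel rail behind it, and let go while the carriage is still out. Then slide the carriage, which has an upright black tab to push, fully home under the measuring head, with the spectacles still sitting properly on the rest. Do not touch the spectacles again while the carriage slides in, never tip them over, and leave the tape, bottle and screwdriver where they are.

Things in the scene. Friction and masses are not known exactly. Their poses are not given: they have to be found in the camera images.
- glasses: Black rigid spectacles, temples open, 40 g, standing on both rims and the bent temple tips. Origin on the bench below the bridge; x from the front back along the temples, y sideways, z up. Front: at x=0, 8 mm thick, 134 wide, 42 high, clear lenses. Temples: 6 mm bars at y=+-67, centred at z=34 mm, straight from x=0 to 98 mm, then bent down to tips at x=130, z=0.
- bridge (a point): Middle of the underside of the bridge, 26 mm above the spectacles' origin, same axes. The bridge block (8 mm thick in x, 26 wide, z=26..42 mm, flat faces) is the place to grip from above, closing along x. Keep fingertips above its underside: grip its upper 10 mm. The nose gap below is 22 mm wide at the top, widening downwards.
- tester: White lens tester, fixed; base x -100..110, y -215..255 mm, 40 mm high, steel guide strips. A column (180 x 50 mm) stands at y=-187 mm, 210 mm tall; from it a measuring head overhangs x -95..5, y -175..-30, z 170..210 mm. Origin on the bench at x=y=0 of these numbers; z up. Place and yaw vary.
- carriage (a joint): Travel in m of the sliding carriage along the tester's -y, towards the column: 0 = out for loading, 0.18 = fully home at its stop, nose rest under the head. Starts at 0 to 0.04. Takes about 2 N friction plus 8 N per m/s; stays where left. Aluminium plate 150 x 170 x 12 mm, its top 58 mm above the bench.
- nose_top (a point): Middle of the top of the nose rest on the carriage, 112 mm above the bench: a rounded grey ridge 10 mm wide (y), 22 mm long (x). Axes as the tester's. It stays at tester x=-50 mm and is 110 mm - travel along tester y. Spectacles with axes parallel to these sit level, bridge on it and temples on the rail.
- rail_top (a point): Middle of the top of the steel rail that carries the temples: an 8 mm bar along y, 170 mm long, on the carriage 85 mm behind the nose rest (+x), 117 mm above the bench (5 mm above the nose top). Axes as the tester's.
- tab_top (a point): Middle of the top of the carriage's upright black push tab, 114 mm above the bench; the tab is 50 mm wide (x), 12 thick (y), 66 tall, and stands 136 mm towards tester +y and 50 mm towards +x from the nose rest. Axes as the tester's. Push it towards -y from its outer side, or grip it across its 12 mm.
- tape: Roll of brown tape lying flat, 90 mm across, 24 mm high; bystander. Origin under its centre.
- dropper: Small clear bottle with white cap, 44 mm across, 90 mm tall; bystander. Origin under its centre.
- driver: Screwdriver, 150 mm long, lying between robot and tester; bystander.
Mind the look-alikes: they are no part of the job. There is more than one size of the glasses; the job needs the smaller.

How it is judged:
By the outcome, as a careful person would: the job done as asked, in the order asked, and still so for the second after the job is handed in, with the robot touching nothing.
It also fails if it takes over 48 s, if anything falls off the work surface, if the arm or the gripper's body presses on something with over 40 N, if the wrist force passes 120 N, or if a joint passes its speed limit or range.

## Robot

A 6-joint arm with a two-finger parallel gripper is mounted at the origin on the work surface. World frame = base frame: x ahead of the robot, y to its left, z up, the work surface at z = 0. Lengths are in m, angles in rad, forces in N, time in s.
With the tool pointing down it reaches from about 0.275 to 0.825 m from the base axis. Payload 4.9 kg.
Tool frame: the origin (TCP) lies at the centre of the arm's flange, where the gripper is bolted on; the fingertips stand 173 mm ahead of it and the grasp point (between the pads) lies 155 mm ahead of it; z points along the fingers, y is the line along which they close (so a half turn about z gives the same grasp; the last joint's range is limited). The gripper opens to 85 mm and grips with 20 to 120 N. Pads are 22 mm wide; open, the fingers measure 114 mm over their backs; the gripper's body (76 mm by 85 mm) begins 54 mm behind the grasp point. The pads swing forward as they close: fully open they stand 13 mm farther back than shut.
Start: joints at [1.09, 0.326, -0.193, 1.052, 0, 1.437], TCP at [0.187, 0.517, 0.405] pointing down, gripper open.
Joint ranges: [-2.65, 2.65], [-0.97, 1.79], [-1.3, 1.35], [-1.93, 2.1], [-1.47, 1.37], [-3.14, 3.14]. Speed limits (rad/s): [2.57, 2.57, 3.14, 3.14, 3.14, 3.14].

## Interface

Orientations are given as a unit quaternion [w, x, y, z].
In Python, from cell import manip, optics, hand_in gives the robot as it stands. The module is installed in compiled form; this text tells all that it offers.
- The arm moves only by the tool send_rows, never from a script. Its argument "moves" is a list that holds one entry, the list of rows, each a list of 7 numbers: the shift along the tool's x, y, z normalised to -1 to 1, where 1 is 0.2 m, then the turn, a rotation vector about the tool's x, y, z normalised to -1 to 1, where 1 is 1.5 rad, then the finger opening in mm, from 0 to 85.4. A call has 1 to 20 rows; each row is the pose to reach, as a shift and turn from the pose commanded when the call began, along the tool's axes at that moment; what a row does not reach only later rows make up. A row lasts 1/12 s, in which the tool goes at most 41.7 mm and 7.16 degrees, less where a joint would pass 70% of its speed; a pose out of reach is approached as far as the arm can. A call with a number of a shift or a turn outside -1 to 1 is refused whole. A call with a gripper value outside its range is refused whole. The fingers move at their own pace and stop on an object; the grip force is fixed at half the most. Time passes only in rows, so rows that repeat a pose let the fingers close. It gives the time, the measured TCP pose, the force, the opening and the grip force at its end, in the units of the state.
- manip.get_obs(): the state, without advancing time (a new reading comes with each control period).
- optics.snapshot(name): name is "side" or "top"; returns a dict with "frame" (384x512x3 uint8, blue, green, red), "fx", "fy", "cx", "cy" (pixels), "cam_to_world" (4x4, takes a point from camera to world coordinates). Camera axes: x right, y down, z forward; pixel columns grow to the right and rows downward; lengths in m; the calibration is good to about 2 mm. A picture is of the moment at which its call begins. There is no depth.
- hand_in(): hands the job in; it is judged then, once.
Trained networks look in the newest picture that a camera, given by its name, has taken for a name from the list of things; names that differ only in an ending like _2 or _b are one class to them, and where a whole thing is asked for, a point or a joint stands for the part that bears it (a point fixed in the world has none). Each returns a list of dicts, best first, with "conf" (0 to 1); they miss things now and then, are a little off and sometimes report something else, mostly with a low value. They report only what shows in the picture. A call takes as long as a camera call. They do not tell look-alikes from the thing itself.
- optics.search_frame(camera, query): "at" ([column, row] in pixels, amid what is visible of it).
- optics.cut_out(camera, query): "region" (384x512 bool, what is visible of it) and "at" ([column, row] in pixels, amid what is visible of it).
- optics.pinpoint(camera, query): "at" ([column, row] in pixels: a listed point, or the origin of a listed thing).
The state is a dict: "time": time; "joint_positions": joint angles; "dq": joint speeds; "joint_torque": joint torques, N m; "ee_pos": TCP position; "tool_rot": TCP orientation; "ft_force": force on the tool from outside, world axes, zero at the start; "torque": the same for the moment, N m; "finger_gap": opening from 0.0 (shut) to 1.0 (fully open); "grip_force": force on a finger pad.
Only numpy, scipy, OpenCV 4.12 (cv2) and the standard library are available. Lean on these libraries where they do the work, as an engineer would, in place of code of your own. Each camera call takes 0.05 s, during which the arm holds its last target. There are 200 camera calls.

## Working session

There is one attempt and no reset: what is moved stays moved. The work goes in short steps, Python scripts to look and compute and a tool call to move; the robot and the scene stay as the last step left them, time stands still between calls to the robot, and variables do not carry over. Pictures are saved under pics/ and viewed, at most 10 in all, crops included, and the job is handed in when it is done.

Besides the shell and the picture viewer there is one more tool, called after ">>>" as a command line: name --argument value ..., lists and objects as JSON in quotes. send_rows: Moves the arm, as the interface text tells. Its arguments: {"type":"object","properties":{"moves":{"type":"array"}},"required":["moves"]}

```bash
mkdir -p pics
python3 - <<'E'
from cell import manip, optics
import cv2,numpy as np
o=manip.get_obs(); print(o)
for c in("top","side"):
    s=optics.snapshot(c); cv2.imwrite(f"pics/{c}0.png",s["frame"])
    np.savez(f"{c}_cal.npz",**{k:np.array(s[k]) for k in("fx","fy","cx","cy","cam_to_world")})
    print(c,s["fx"],s["fy"],s["cx"],s["cy"],np.round(s["cam_to_world"],4).tolist())
    for q in("glasses","bridge","tester","nose_top","rail_top","tab_top","tape","dropper","driver"):
        print(q,[(np.round(d["at"],1).tolist(),round(d["conf"],2)) for d in optics.pinpoint(c,q)])
E
```

```text
{'time': 0.0, 'joint_positions': array([ 1.08977833e+00,  3.26978810e-01, -1.93553341e-01,  1.05200720e+00,
        1.36924267e-05,  1.43662865e+00]), 'dq': array([-0.00055637, -0.00059529,  0.00057444, -0.00118127,  0.00012001,
        0.00119435]), 'joint_torque': array([ 1.35495506e-03, -4.43398082e+01,  2.62442815e+01,  1.54794753e-02,
       -3.35765890e-05, -1.16823398e-05]), 'ee_pos': array([0.18681011, 0.51701505, 0.40389415]), 'tool_rot': array([-2.70388543e-04,  1.72557077e-01,  9.84999135e-01, -8.28535037e-04]), 'ft_force': array([-0.17796924, -0.81714629,  0.18638594]), 'torque': array([0.00452445, 0.04001116, 0.0328482 ]), 'grip_force': 0.0, 'finger_gap': 0.995011127384805}
top 403.39767267465106 403.39767267465106 250.7937520686588 188.8957414293977 [[-0.006, -0.9991, 0.042, 0.4185], [-0.9998, 0.0068, 0.019, 0.1342], [-0.0192, -0.0418, -0.9989, 1.1098], [0.0, 0.0, 0.0, 1.0]]
glasses [([144.5, 291.3], 0.83), ([189.6, 177.4], 0.75)]
bridge [([141.2, 293.0], 0.75), ([184.6, 177.0], 0.7)]
tester [([367.0, 157.7], 0.95)]
nose_top [([338.2, 171.0], 0.85)]
rail_top [([339.6, 137.8], 0.72)]
tab_top [([283.5, 153.6], 0.89)]
tape [([221.7, 95.6], 0.83)]
dropper [([243.2, 238.1], 0.48)]
driver [([354.1, 228.8], 0.63)]
side 492.17049470640677 492.17049470640677 253.83375882703703 199.4456132666812 [[0.7005, -0.543, 0.4631, -0.1775], [-0.7136, -0.5429, 0.4428, -0.4712], [0.011, -0.6406, -0.7678, 1.1465], [0.0, 0.0, 0.0, 1.0]]
glasses [([117.3, 210.6], 0.83), ([221.9, 176.9], 0.67)]
bridge [([115.9, 202.9], 0.87), ([219.6, 175.4], 0.73), ([340.9, 206.5], 0.34)]
tester [([354.5, 262.3], 0.68)]
nose_top [([322.2, 225.5], 0.63)]
rail_top [([343.5, 208.2], 0.64)]
tab_top []
tape [([290.8, 156.4], 0.7)]
dropper [([214.9, 235.3], 0.62)]
driver [([297.4, 297.3], 0.69)]
```

View pics/top0.png

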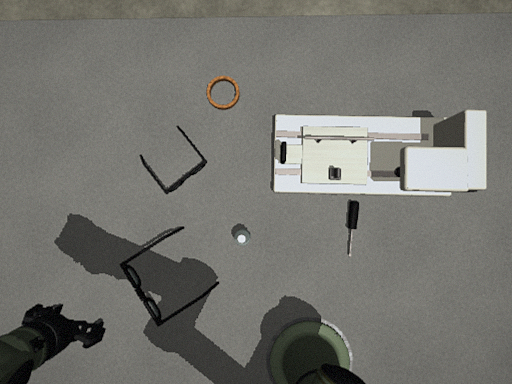

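View pics/side0.png

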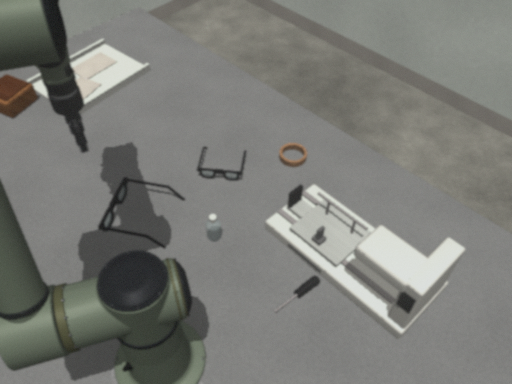

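The smaller pair is the upper one in the top view: its front runs from (167,192) to (206,161), about 132 mm, with the temples pointing up-left. The tester is on the right with the carriage nearly out: tab (283,152), nose rest (335,172). I'll fit models to the masks.

```bash
cat > h.py <<'E'
import numpy as np,cv2
from scipy.optimize import minimize,least_squares
from cell import manip, optics
def box(x0,x1,y0,y1,z0,z1): return np.array([[x,y,z] for x in(x0,x1) for y in(y0,y1) for z in(z0,z1)])/1e3
G=[box(-4,4,-67,67,34,42),box(-4,4,-67,-60,0,42),box(-4,4,60,67,0,42),box(-4,4,-67,-11,0,7),box(-4,4,11,67,0,7),box(-4,4,-13,13,26,42)]
for y in(-67,67):
    G.append(box(0,98,y-3,y+3,31,37))
    a=box(95,101,y-3,y+3,31,37);b=box(127,133,y-3,y+3,0,3);G.append(np.vstack([a,b]))
T=[box(-100,110,-215,255,0,40),box(-90,90,-212,-162,0,210),box(-95,5,-175,-30,170,210)]
def R(yaw): c,s=np.cos(yaw),np.sin(yaw); return np.array([[c,-s,0],[s,c,0],[0,0,1]])
def place(P,x,y,yaw,z=0): return P@R(yaw).T+[x,y,z]
def proj(s,P):
    C=np.asarray(s["cam_to_world"]); p=(np.atleast_2d(P)-C[:3,3])@C[:3,:3]
    return p[:,:2]/p[:,2:]*float(s["fx"])+[float(s["cx"]),float(s["cy"])]
def unproj(s,uv,z):
    C=np.asarray(s["cam_to_world"]); d=C[:3,:3]@np.array([(uv[0]-s["cx"])/s["fx"],(uv[1]-s["cy"])/s["fy"],1]); 
    return C[:3,3]+d*(z-C[2,3])/d[2]
def render(s,boxes,k=4):
    m=np.zeros((384*k,512*k),np.uint8)
    for b in boxes:
        h=cv2.convexHull(((proj(s,b)+.5)*k).round().astype(np.int32)); cv2.fillConvexPoly(m,h,1)
    return cv2.resize(m.astype(np.float32),(512,384),interpolation=cv2.INTER_AREA)
def fit(ms,model,x0,st=(.008,.008,.08)):  # ms: list of (snap,mask)
    def f(p):
        c=0
        for s,m in ms:
            r=render(s,model(p)); c+=1-np.minimum(r,m).sum()/np.maximum(r,m).sum()
        return c
    sx=np.vstack([x0]+[np.array(x0)+np.eye(len(x0))[i]*st[i] for i in range(len(x0))])
    r=minimize(f,x0,method="Nelder-Mead",options=dict(initial_simplex=sx,xatol=1e-4,fatol=1e-4,maxiter=200))
    return r.x,r.fun
E
python3 - <<'E'
from h import *
S={};M={}
for c in("top","side"):
    S[c]=optics.snapshot(c)
    M[c,"g"]=[d for d in optics.cut_out(c,"glasses")]
    M[c,"t"]=[d for d in optics.cut_out(c,"tester")]
    print(c,[(d["at"],d["region"].sum(),d["conf"]) for d in M[c,"g"]],[(d["at"],d["region"].sum(),d["conf"]) for d in M[c,"t"]])
pick=lambda l,u:min(l,key=lambda d:np.hypot(*(np.array(d["at"])-u)))["region"].astype(np.float32)
mg={"top":pick(M["top","g"],(180,165)),"side":pick(M["side","g"],(222,165))}
mt={"top":pick(M["top","t"],(380,150)),"side":pick(M["side","t"],(350,260))}
o=unproj(S["top"],(187,177),.02)
for cs in(["top"],["side"],["top","side"]):
  best=min((fit([(S[c],mg[c]) for c in cs],lambda p:[place(b,*p) for b in G],[o[0],o[1],y0]) for y0 in(.6,.9)),key=lambda r:r[1])
  print("glasses",cs,np.round(best[0],4),best[1])
t=unproj(S["top"],(367,157.7),0)
for cs in(["top"],["side"],["top","side"]):
  r=fit([(S[c],mt[c]) for c in cs],lambda p:[place(b,*p) for b in T],[t[0],t[1],0.])
  print("tester",cs,np.round(r[0],4),r[1])
g=best
# points
ob=[]
off={"nose_top":(-.05,.11,.112),"rail_top":(.035,.11,.117),"tab_top":(0,.246,.114)}
for c in S:
  for q in off:
    for d in optics.pinpoint(c,q)[:1]:
      w=unproj(S[c],d["at"],off[q][2]); rel=R(r[0][2]).T@(w-[r[0][0],r[0][1],0]); print(c,q,"travel",round(off[q][1]-rel[1],4),"xerr",round(rel[0]-off[q][0],4))
for c in S:
  v=S[c]["frame"].copy()
  for bs,p,col in((G,g[0],(0,255,0)),(T,r[0],(0,0,255))):
    for b in bs: cv2.polylines(v,[cv2.convexHull(proj(S[c],place(b,*p)).round().astype(np.int32))],True,col,1)
  cv2.imwrite(f"pics/{c}1.png",v)
a=cv2.imread("pics/top1.png")[70:220,110:510]; b=cv2.imread("pics/side1.png")[120:340,170:480]
a=cv2.resize(a,(800,300)); b=cv2.resize(b,(423,300)); p=np.zeros((600,800,3),np.uint8); p[:300]=a; p[300:,:423]=b; cv2.imwrite("pics/fit1.png",p)
E
```

```text
top [([180.5, 176.5], np.int64(205), 0.96), ([140.6, 280.1], np.int64(923), 0.68)] [([380.2, 154.9], np.int64(16659), 0.69)]
side [([218.9, 174.0], np.int64(391), 0.81), ([114.2, 202.4], np.int64(687), 0.56)] [([362.6, 254.5], np.int64(13898), 0.59)]
glasses ['top'] [0.4991 0.3295 0.6444] 0.6018586158752441
glasses ['side'] [0.4963 0.3296 0.6286] 0.5006550550460815
glasses ['top', 'side'] [0.498  0.3304 0.6375] 1.11343252658844
tester ['top'] [ 0.548  -0.1575 -0.0306] 0.027564048767089844
tester ['side'] [ 0.548  -0.1638 -0.027 ] 0.0389828085899353
tester ['top', 'side'] [ 0.5484 -0.1625 -0.033 ] 0.07269507646560669
top nose_top travel 0.0113 xerr 0.0055
top rail_top travel 0.0144 xerr -0.0082
top tab_top travel 0.017 xerr -0.0085
side nose_top travel 0.0157 xerr 0.0041
side rail_top travel 0.0081 xerr 0.0107
side tab_top travel 0.0172 xerr -0.0011
```

View pics/fit1.png

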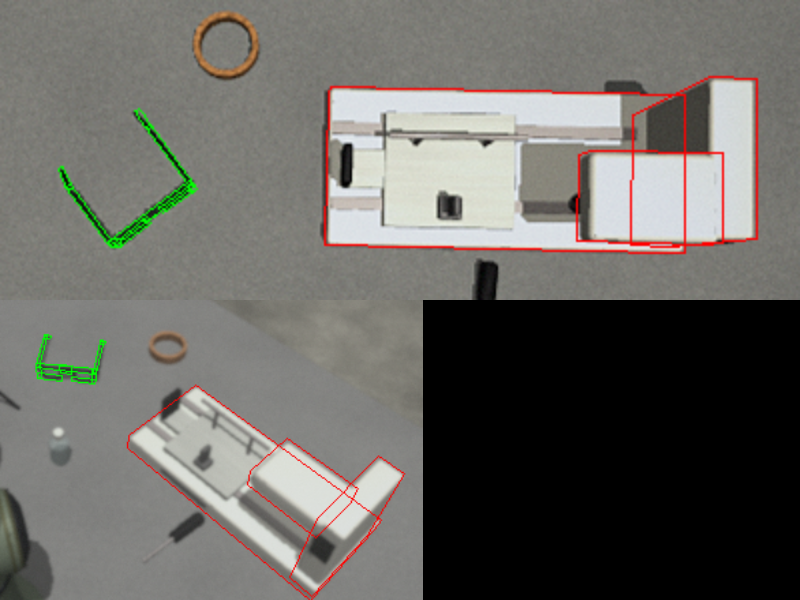

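Both fits overlay well on the glasses and the tester. Next I refine the carriage travel from the dark tab and work out the first move.

```bash
cat >> h.py <<'E'
from scipy.spatial.transform import Rotation as Ro
def plan(xyz,az):
    o=manip.get_obs(); q=o["tool_rot"]; A=Ro.from_quat([q[1],q[2],q[3],q[0]])
    y=np.array([np.cos(az),np.sin(az),0]); z=np.array([0,0,-1.]); B=Ro.from_matrix(np.c_[np.cross(y,z),y,z])
    print("t",round(o["time"],2),"pos",np.round(o["ee_pos"],4),"F",np.round(o["ft_force"],1),"gap",round(o["finger_gap"],3),"grip",round(o["grip_force"],1),"q6",round(o["joint_positions"][5],2))
    print("shift m",np.round(A.inv().apply(np.array(xyz)-o["ee_pos"]),4),"norm",np.round(A.inv().apply(np.array(xyz)-o["ee_pos"])/.2,3),"rot norm",np.round((A.inv()*B).as_rotvec()/1.5,4))
E
python3 - <<'E'
from h import *
X=[.5484,-.1620,-.0325]
ms={}
for c,(u0,u1,v0,v1) in (("top",(277,292,138,168)),("side",(282,308,178,215))):
    s=optics.snapshot(c); g=s["frame"].max(2); m=np.zeros((384,512),np.float32); m[v0:v1,u0:u1]=g[v0:v1,u0:u1]<60; ms[c]=(s,m)
mod=lambda p:[place(box(-25,25,-6,6,48,114)+[p[0],p[1],0],*X)]
for cs in(["top"],["side"],["top","side"]):
    r=fit([ms[c] for c in cs],mod,[0,.231],(.005,.01)); print(cs,"tab x",r[0][0].round(4),"travel",(.246-r[0][1]).round(4),r[1],[ms[c][1].sum() for c in cs])
plan([.498,.3304,.26],.6375)
E
```

```text
['top'] tab x -0.0023 travel 0.0116 0.2149866223335266 [np.float32(110.0)]
['side'] tab x 0.0027 travel 0.0138 0.4834015369415283 [np.float32(142.0)]
['top', 'side'] tab x -0.0002 travel 0.0116 0.7128288149833679 [np.float32(110.0), np.float32(142.0)]
t 1.7 pos [0.1869 0.5173 0.4047] F [-0.1  0.8 -0.4] gap 0.998 grip 0.0 q6 1.44
shift m [-0.3561 -0.07    0.1447] norm [-1.78  -0.35   0.723] rot norm [-0.     0.     0.391]
```

>>> send_rows --moves '[[[-0.5,-0.1,0.1,0,0,0.1,40],[-0.95,-0.2,0.2,0,0,0.2,40],[-0.95,-0.2,0.2,0,0,0.25,40],[-0.95,-0.2,0.2,0,0,0.3,40],[-0.95,-0.2,0.2,0,0,0.391,40],[-0.95,-0.2,0.2,0,0,0.391,40],[-0.95,-0.2,0.2,0,0,0.391,40],[-0.95,-0.2,0.2,0,0,0.391,40]]]'

```text
time: 2.37
ee_pos: [0.3518, 0.4151, 0.3647]
tool_rot: [-0.0, 0.45, 0.893, -0.0]
ft_force: [-0.1, 0.5, -0.0]
finger_gap: 0.47
grip_force: 0.0
```

```bash
python3 -c "
from h import *
plan([.498,.3304,.26],.6375)"
```

```text
t 2.37 pos [0.3518 0.4151 0.3647] F [-0.1  0.5 -0. ] gap 0.47 grip 0.0 q6 1.66
shift m [-0.1552  0.0669  0.1046] norm [-0.776  0.335  0.523] rot norm [-0.0003 -0.0003  0.0006]
```

>>> send_rows --moves '[[[-0.776,0.335,0.2,0,0,0,40],[-0.776,0.335,0.3,0,0,0,40],[-0.776,0.335,0.4,0,0,0,40],[-0.776,0.335,0.523,0,0,0,40],[-0.776,0.335,0.523,0,0,0,40],[-0.776,0.335,0.523,0,0,0,40],[-0.776,0.335,0.523,0,0,0,40],[-0.776,0.335,0.523,0,0,0,40]]]'

```text
time: 3.03
ee_pos: [0.4973, 0.3315, 0.2606]
tool_rot: [-0.0, 0.449, 0.894, 0.0]
ft_force: [-0.2, 0.5, 0.5]
finger_gap: 0.469
grip_force: 0.0
```

Run:
```python
from h import *
plan([.498,.3304,.207],.6375)
ims=[]
for c,uv in (("side",(218,160)),("top",(185,170))):
    s=optics.snapshot(c);v=s["frame"].copy()
    u=[int(k) for k in uv]; im=v[u[1]-70:u[1]+60,u[0]-65:u[0]+65]; ims.append(cv2.resize(im,(400,400),interpolation=cv2.INTER_CUBIC))
    print(proj(s,np.array([[.498,.3304,.042]])))
cv2.imwrite("pics/pre.png",np.hstack(ims))
```

```text
t 3.03 pos [0.4973 0.3315 0.2606] F [-0.2  0.5  0.5] gap 0.469 grip 0.0 q6 1.4
shift m [-0.0013 -0.0001  0.0536] norm [-0.006 -0.001  0.268] rot norm [ 0.     -0.0004  0.0016]
[[217.82156185 168.77832904]]
[[184.64262136 176.32465776]]
```

View pics/pre.png

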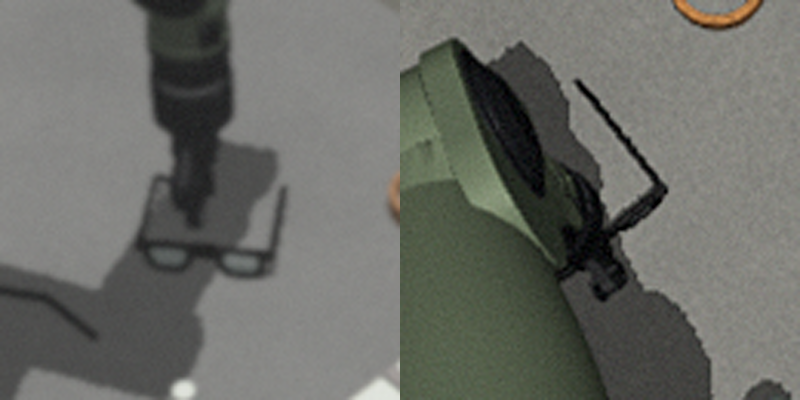

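The gripper sits over the bridge in both views, so I descend and close.

>>> send_rows --moves '[[[-0.006,0,0.1,0,0,0.0016,40],[-0.006,0,0.18,0,0,0.0016,40],[-0.006,0,0.24,0,0,0.0016,40],[-0.006,0,0.268,0,0,0.0016,40],[-0.006,0,0.268,0,0,0.0016,40],[-0.006,0,0.268,0,0,0.0016,40],[-0.006,0,0.268,0,0,0.0016,0],[-0.006,0,0.268,0,0,0.0016,0],[-0.006,0,0.268,0,0,0.0016,0],[-0.006,0,0.268,0,0,0.0016,0],[-0.006,0,0.268,0,0,0.0016,0],[-0.006,0,0.268,0,0,0.0016,0]]]'

```text
time: 4.13
ee_pos: [0.4994, 0.3295, 0.2075]
tool_rot: [0.0, 0.451, 0.893, 0.001]
ft_force: [-1.4, 0.1, 6.8]
finger_gap: 0.067
grip_force: 60.0
```

Run:
```python
from h import *
plan([.498,.3304,.36],.6375)
s=optics.snapshot("side")
im=s["frame"][110:230,158:278]
cv2.imwrite("pics/grip.png",cv2.resize(im,(480,480),interpolation=cv2.INTER_CUBIC))
```

```text
t 4.13 pos [0.4994 0.3295 0.2075] F [-1.4  0.1  6.8] gap 0.067 grip 60.0 q6 1.4
shift m [ 0.0016 -0.0003 -0.1525] norm [ 0.008 -0.001 -0.763] rot norm [ 0.0011  0.0001 -0.0017]
```

View pics/grip.png

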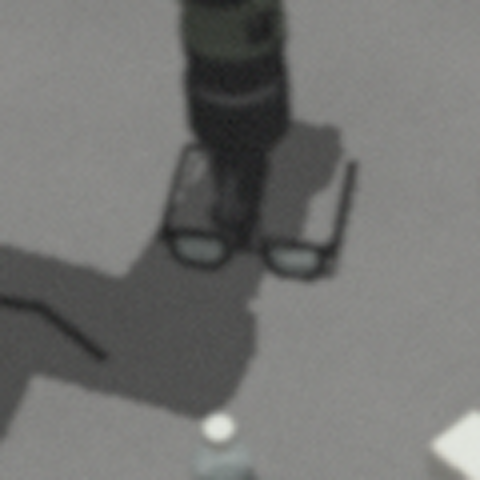

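>>> send_rows --moves '[[[0,0,-0.03,0,0,0,0],[0,0,-0.1,0,0,0,0],[0,0,-0.22,0,0,0,0],[0,0,-0.36,0,0,0,0],[0,0,-0.5,0,0,0,0],[0,0,-0.63,0,0,0,0],[0,0,-0.7,0,0,0,0],[0,0,-0.7,0,0,0,0],[0,0,-0.7,0,0,0,0]]]'

```text
time: 4.93
ee_pos: [0.4991, 0.3293, 0.347]
tool_rot: [0.0, 0.451, 0.893, 0.001]
ft_force: [0.1, -0.1, -0.3]
finger_gap: 0.066
grip_force: 59.2
```

Run:
```python
from h import *
X=[.5484,-.1620,-.0325]
n=place(np.array([[-.05,.11-.013,0]]),*X)[0]; print("nose",n)
plan([n[0],n[1]+.2,.345],-.0325+.3)
plan([n[0],n[1],.345],-.0325)
s=optics.snapshot("side")
im=s["frame"][50:230,138:318]
cv2.imwrite("pics/lift.png",cv2.resize(im,(540,540),interpolation=cv2.INTER_CUBIC))
```

```text
nose [ 0.50157835 -0.06342651  0.        ]
t 4.93 pos [0.4991 0.3293 0.347 ] F [ 0.1 -0.1 -0.3] gap 0.066 grip 59.2 q6 1.4
shift m [-0.1566 -0.1123  0.0019] norm [-0.783 -0.562  0.009] rot norm [0.001 0.    0.245]
t 4.93 pos [0.4991 0.3293 0.347 ] F [ 0.1 -0.1 -0.3] gap 0.066 grip 59.2 q6 1.4
shift m [-0.3176 -0.2309  0.0017] norm [-1.588 -1.155  0.009] rot norm [ 1.10e-03 -2.00e-04  4.45e-01]
```

View pics/lift.png

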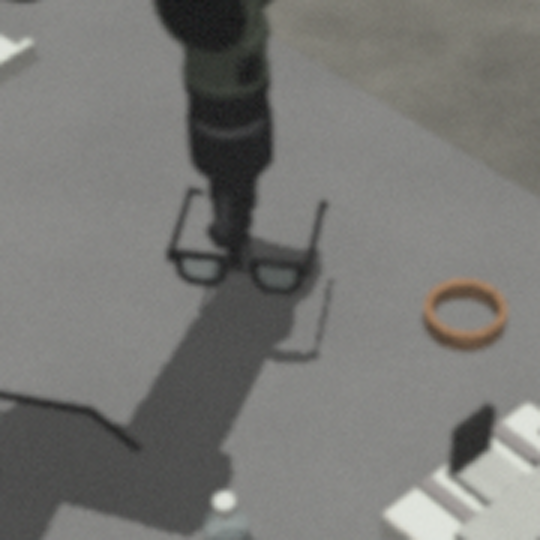

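>>> send_rows --moves '[[[-0.05,-0.04,0,0,0,0.02,0],[-0.15,-0.11,0,0,0,0.05,0],[-0.27,-0.19,0,0,0,0.09,0],[-0.39,-0.28,0,0,0,0.14,0],[-0.51,-0.37,0,0,0,0.18,0],[-0.63,-0.46,0,0,0,0.23,0],[-0.75,-0.54,0,0,0,0.28,0],[-0.86,-0.62,0,0,0,0.33,0],[-0.94,-0.68,0,0,0,0.39,0],[-0.98,-0.71,0,0,0,0.43,0],[-1,-0.725,0,0,0,0.445,0],[-1,-0.725,0,0,0,0.445,0]]]'

```text
time: 5.98
ee_pos: [0.5002, 0.0809, 0.3453]
tool_rot: [-0.001, 0.719, 0.695, -0.001]
ft_force: [0.6, 0.6, -0.5]
finger_gap: 0.071
grip_force: 59.2
```

Run:
```python
from h import *
plan([.5016,-.0634,.325],-.0325)
```

```text
t 5.98 pos [0.5002 0.0809 0.3453] F [ 0.6  0.6 -0.5] gap 0.071 grip 59.2 q6 1.62
shift m [-0.1441  0.0065  0.0204] norm [-0.721  0.032  0.102] rot norm [-0.0016  0.0003 -0.0017]
```

>>> send_rows --moves '[[[-0.04,0.005,0,0,0,0,0],[-0.13,0.01,0,0,0,0,0],[-0.24,0.02,0,0,0,0,0],[-0.35,0.025,0,0,0,0,0],[-0.46,0.03,0,0,0,0,0],[-0.57,0.032,0,0,0,0,0],[-0.66,0.032,0,0,0,0,0],[-0.71,0.032,0,0,0,0,0],[-0.721,0.032,0,0,0,0,0],[-0.721,0.032,0,0,0,0,0],[-0.721,0.032,0,0,0,0,0]]]'

```text
time: 6.9
ee_pos: [0.5025, -0.0613, 0.3463]
tool_rot: [-0.0, 0.718, 0.696, 0.0]
ft_force: [0.3, -0.4, -0.9]
finger_gap: 0.07
grip_force: 59.2
```

Run:
```python
from h import *
plan([.5016,-.0634,.300],-.0325)
o=manip.get_obs(); p=o["ee_pos"]
ims=[]; X=[.5484,-.1620,-.0325]
for c,u in (("side",(315,205)),("top",(335,150))):
    s=optics.snapshot(c); v=s["frame"].copy(); k=5
    m=[d for d in optics.cut_out(c,"glasses")]
    print(c,[(np.round(d["at"]),d["region"].sum(),round(d["conf"],2)) for d in m])
    m=[d for d in m if abs(d["at"][0]-u[0])<60]
    if m:
        M=m[0]["region"].astype(np.float32); dz=p[2]-.2075
        print("fit",fit([(s,M)],lambda q:[place(b,q[0],q[1],q[2],dz) for b in G],[p[0],p[1],-.0325],(.005,.005,.03)))
    x0,y0=u[0]-60,u[1]-50
    w=cv2.resize(v[y0:y0+100,x0:x0+120],None,fx=k,fy=k,interpolation=cv2.INTER_CUBIC)
    for pt,col in (([-.05,.097,.112],(0,0,255)),([.035,.097,.117],(0,255,255)),([.035,.182,.117],(0,255,255)),([.035,.012,.117],(0,255,255))):
        q=proj(s,place(np.array([pt]),*X))[0]; cv2.circle(w,tuple(((q-[x0,y0]+.5)*k).astype(int)),4,col,-1)
    ims.append(w)
cv2.imwrite("pics/over.png",cv2.resize(np.hstack(ims),(800,333)))
```

```text
t 6.9 pos [ 0.5025 -0.0613  0.3463] F [ 0.3 -0.4 -0.9] gap 0.07 grip 59.2 q6 1.33
shift m [-0.0021 -0.0009  0.0463] norm [-0.011 -0.004  0.232] rot norm [-0.0002 -0.0004  0.0008]
side [(array([330., 219.]), np.int64(455), 0.82), (array([163., 185.]), np.int64(119), 0.53), (array([214., 228.]), np.int64(325), 0.31)]
fit (array([ 0.50704365, -0.06027471, -0.05355997]), np.float64(0.5690754652023315))
top [(array([141., 286.]), np.int64(902), 0.86), (array([315., 154.]), np.int64(257), 0.75), (array([318., 149.]), np.int64(2492), 0.69)]
fit (array([ 0.50505983, -0.05820355, -0.03674183]), np.float64(0.6353975534439087))
```

View pics/over.png

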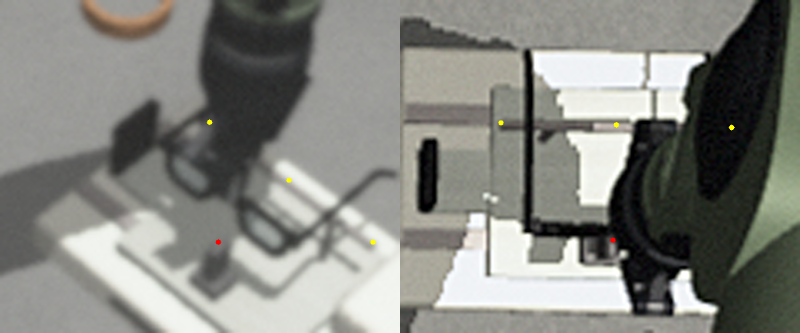

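Held level; the predicted nose (red) sits on the visible ridge top in the side view. I descend partway and check again.

>>> send_rows --moves '[[[-0.016,-0.005,0.03,0,0,0,0],[-0.016,-0.005,0.08,0,0,0,0],[-0.016,-0.005,0.12,0,0,0,0],[-0.016,-0.005,0.155,0,0,0,0],[-0.016,-0.005,0.17,0,0,0,0],[-0.016,-0.005,0.17,0,0,0,0],[-0.016,-0.005,0.17,0,0,0,0]]]'

```text
time: 7.68
ee_pos: [0.5014, -0.0653, 0.3121]
tool_rot: [-0.0, 0.719, 0.696, -0.0]
ft_force: [-0.3, -0.2, -0.7]
finger_gap: 0.072
grip_force: 59.2
```

Run:
```python
from h import *
plan([.5015,-.0645,.2935],-.0325)
o=manip.get_obs(); p=o["ee_pos"]
ims=[]; X=[.5484,-.1620,-.0325]
for c,u in (("side",(322,215)),("top",(325,160))):
    s=optics.snapshot(c); v=s["frame"].copy(); k=8
    m=[d for d in optics.cut_out(c,"glasses") if abs(d["at"][0]-u[0])<40 and d["region"].sum()<900]
    if m:
        M=m[0]["region"].astype(np.float32); dz=p[2]-.2075
        print(c,"fit",fit([(s,M)],lambda q:[place(b,q[0],q[1],q[2],dz) for b in G],[p[0],p[1],-.0325],(.005,.005,.03)),p)
    print([(np.round(d["at"],1),round(d["conf"],2)) for q in("nose_top","bridge") for d in optics.pinpoint(c,q)])
    print("pred nose,bridge",proj(s,np.vstack([place(np.array([[-.05,.097,.112]]),*X),p-[0,0,.1815]])).round(1).tolist())
    x0,y0=u[0]-40,u[1]-40
    ims.append(cv2.resize(v[y0:y0+80,x0:x0+80],(400,400),interpolation=cv2.INTER_CUBIC))
cv2.imwrite("pics/over2.png",np.hstack(ims))
```

```text
t 7.68 pos [ 0.5014 -0.0653  0.3121] F [-0.3 -0.2 -0.7] gap 0.072 grip 59.2 q6 1.33
shift m [0.0008 0.     0.0186] norm [0.004 0.    0.093] rot norm [-0.0005 -0.0001 -0.    ]
side fit (array([ 0.50435594, -0.06424137, -0.05615001]), np.float64(0.572801411151886)) [ 0.50144319 -0.06527419  0.31213533]
[(array([322.9, 226.2]), 0.86), (array([319.1, 224.6]), 0.74), (array([293.6, 157.9]), 0.47)]
pred nose,bridge [[320.0, 227.1], [321.4, 223.3]]
top fit (array([ 0.50565256, -0.06396845, -0.01199751]), np.float64(0.708825945854187)) [ 0.50144319 -0.06527419  0.31213533]
[(array([337. , 171.8]), 0.74), (array([339.8, 168.9]), 0.78), (array([143.5, 291.2]), 0.64)]
pred nose,bridge [[338.4, 171.6], [340.6, 171.0]]
```

View pics/over2.png

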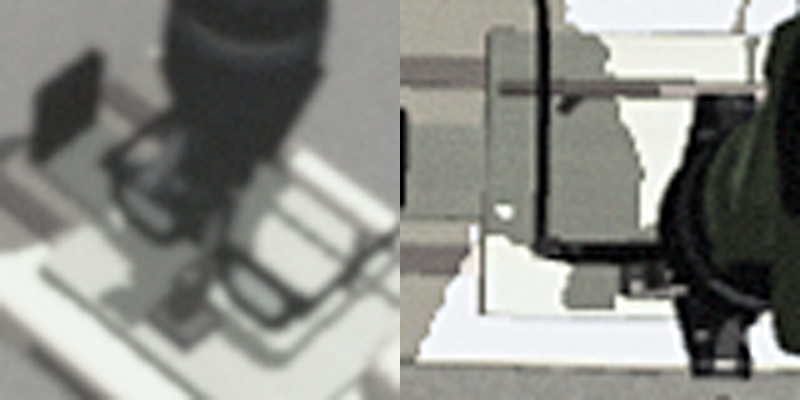

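Lateral alignment checks out: temple to rail end is about 17–18 mm. The front is about 3–5 mm too far toward the rail, so I'll shift 3 mm back and lower.

>>> send_rows --moves '[[[0.002,-0.015,0.01,0,0,0,0],[0.002,-0.015,0.03,0,0,0,0],[0.002,-0.015,0.05,0,0,0,0],[0.002,-0.015,0.065,0,0,0,0],[0.002,-0.015,0.078,0,0,0,0],[0.002,-0.015,0.085,0,0,0,0],[0.002,-0.015,0.085,0,0,0,0],[0.002,-0.015,0.085,0,0,0,0]]]'

```text
time: 8.75
ee_pos: [0.4985, -0.0647, 0.2954]
tool_rot: [-0.0, 0.718, 0.696, -0.0]
ft_force: [-0.0, 0.3, -1.2]
finger_gap: 0.069
grip_force: 59.2
```

Run:
```python
from h import *
plan([.4985,-.0645,.2935],-.0325)
```

```text
t 8.75 pos [ 0.4985 -0.0647  0.2954] F [-0.   0.3 -1.2] gap 0.069 grip 59.2 q6 1.33
shift m [ 0.0002 -0.      0.0019] norm [ 0.001 -0.     0.009] rot norm [-0.0002 -0.      0.0001]
```

Now down in small steps until contact.

>>> send_rows --moves '[[[0,0,0.005,0,0,0,0],[0,0,0.008,0,0,0,0],[0,0,0.008,0,0,0,0],[0,0,0.008,0,0,0,0]]]'

```text
time: 9.08
ee_pos: [0.4985, -0.0648, 0.2939]
tool_rot: [0.0, 0.718, 0.696, 0.0]
ft_force: [-0.8, 0.1, -0.2]
finger_gap: 0.067
grip_force: 59.2
```

>>> send_rows --moves '[[[0,0,0.003,0,0,0,0],[0,0,0.003,0,0,0,0],[0,0,0.003,0,0,0,0]]]'

```text
time: 9.33
ee_pos: [0.4986, -0.0648, 0.2934]
tool_rot: [0.0, 0.718, 0.696, 0.0]
ft_force: [-0.8, 0.7, 0.6]
finger_gap: 0.067
grip_force: 59.4
```

>>> send_rows --moves '[[[0,0,0.003,0,0,0,0],[0,0,0.003,0,0,0,0],[0,0,0.003,0,0,0,0]]]'

```text
time: 9.58
ee_pos: [0.4986, -0.0648, 0.2933]
tool_rot: [0.0, 0.718, 0.696, 0.0]
ft_force: [-1.4, -0.6, 5.4]
finger_gap: 0.065
grip_force: 60.0
```

Run:
```python
from h import *
plan([.4985,-.0645,.2935],-.0325)
s=optics.snapshot("side"); a=s["frame"][170:260,275:365]
s=optics.snapshot("top"); b=s["frame"][115:205,280:370]
cv2.imwrite("pics/seat.png",np.hstack([cv2.resize(i,(400,400),interpolation=cv2.INTER_CUBIC) for i in(a,b)]))
```

```text
t 9.58 pos [ 0.4986 -0.0648  0.2933] F [-1.4 -0.6  5.4] gap 0.065 grip 60.0 q6 1.33
shift m [ 0.0003 -0.0001 -0.0002] norm [ 0.001 -0.    -0.001] rot norm [0.0004 0.0001 0.0001]
```

View pics/seat.png

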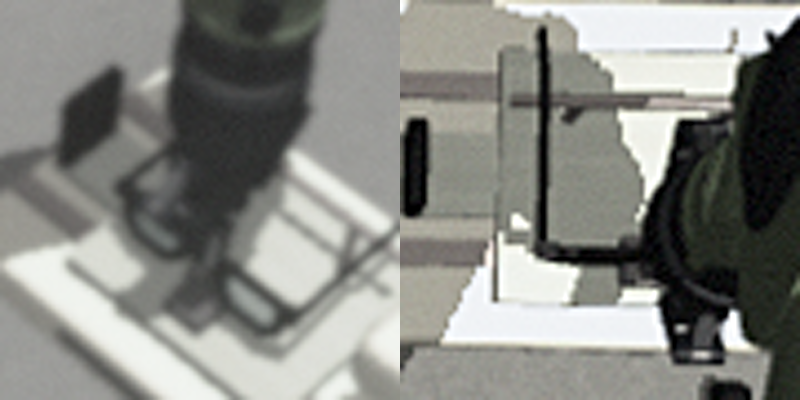

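Contact of 5.4 N at the expected height, temple over the rail and front about 84 mm from it. I release.

>>> send_rows --moves '[[[0,0,0,0,0,0,10],[0,0,0,0,0,0,15],[0,0,0,0,0,0,25],[0,0,0,0,0,0,35],[0,0,0,0,0,0,35],[0,0,0,0,0,0,35],[0,0,-0.05,0,0,0,35],[0,0,-0.15,0,0,0,35],[0,0,-0.3,0,0,0,35],[0,0,-0.45,0,0,0,35],[0,0,-0.45,0,0,0,35],[0,0,-0.45,0,0,0,35]]]'

```text
time: 10.68
ee_pos: [0.4993, -0.0649, 0.3851]
tool_rot: [0.002, 0.718, 0.696, 0.001]
ft_force: [-0.2, -0.3, -0.6]
finger_gap: 0.412
grip_force: 0.0
```

Run:
```python
from h import *
X=[.5484,-.1620,-.0325]
t=place(np.array([[0,.252-.013+.011+.03,0]]),*X)[0]
print(t); plan([t[0],t[1],.383],-.0325)
for c,u in (("side",(322,215)),("top",(325,160))):
    s=optics.snapshot(c); p=[.4986,-.0648,-.0325]
    m=[d for d in optics.cut_out(c,"glasses") if abs(d["at"][0]-u[0])<40 and d["region"].sum()<900]
    if m: print(c,fit([(s,m[0]["region"].astype(np.float32))],lambda q:[place(b,q[0],q[1],q[2],.086) for b in G],p,(.005,.005,.03)))
```

```text
[0.5574984  0.11785214 0.        ]
t 10.68 pos [ 0.4993 -0.0649  0.3851] F [-0.2 -0.3 -0.6] gap 0.412 grip 0.0 q6 1.33
shift m [0.1846 0.0523 0.0022] norm [0.923 0.261 0.011] rot norm [0.0032 0.0008 0.0001]
side (array([ 0.49901364, -0.06333393, -0.05648873]), np.float64(0.48077237606048584))
top (array([ 0.50139179, -0.06172284, -0.02446582]), np.float64(0.5478260517120361))
```

>>> send_rows --moves '[[[0.1,0.03,0,0,0,0,0],[0.28,0.08,0,0,0,0,0],[0.46,0.13,0,0,0,0,0],[0.64,0.18,0,0,0,0,0],[0.8,0.23,0,0,0,0,0],[0.9,0.255,0,0,0,0,0],[0.923,0.261,0,0.003,0,0,0],[0.923,0.261,0,0.003,0,0,0],[0.923,0.261,0,0.003,0,0,0]]]'

```text
time: 11.63
ee_pos: [0.5563, 0.1177, 0.3817]
tool_rot: [-0.002, 0.718, 0.696, -0.003]
ft_force: [-0.3, 0.1, 0.2]
finger_gap: -0.002
grip_force: 0.0
```

Run:
```python
from h import *
plan([.5575,.1179,.255],-.0325)
X=[.5484,-.1620,-.0325]
ms={}
for c,u,(u0,u1,v0,v1) in (("top",(325,160),(277,292,138,168)),("side",(322,215),(282,308,178,215))):
    s=optics.snapshot(c); p=[.4986,-.0648,-.0325]
    m=[d for d in optics.cut_out(c,"glasses") if abs(d["at"][0]-u[0])<40 and d["region"].sum()<900]
    if m: print(c,fit([(s,m[0]["region"].astype(np.float32))],lambda q:[place(b,q[0],q[1],q[2],.086) for b in G],p,(.005,.005,.03)))
    print([(np.round(d["at"],1),round(d["conf"],2)) for d in optics.pinpoint(c,"tab_top")])
    print("pred tab",proj(s,place(np.array([[0,.246-.013,.114]]),*X)).round(1))
```

```text
t 11.63 pos [0.5563 0.1177 0.3817] F [-0.3  0.1  0.2] gap -0.002 grip 0.0 q6 1.68
shift m [0.0003 0.0021 0.1267] norm [0.002 0.01  0.633] rot norm [-0.0045  0.0006  0.0002]
top (array([ 0.50151607, -0.06170739, -0.01767162]), np.float64(0.5044989585876465))
[]
pred tab [[283.8 150.1]]
side (array([ 0.49926672, -0.06331789, -0.05806782]), np.float64(0.5221456289291382))
[(array([296.6, 191.1]), 0.75)]
pred tab [[295.3 188.3]]
```

>>> send_rows --moves '[[[0,0.01,0.1,-0.0045,0,0,0],[0,0.01,0.25,-0.0045,0,0,0],[0,0.01,0.4,-0.0045,0,0,0],[0,0.01,0.53,-0.0045,0,0,0],[0,0.01,0.61,-0.0045,0,0,0],[0,0.01,0.633,-0.0045,0,0,0],[0,0.01,0.633,-0.0045,0,0,0],[0,0.01,0.633,-0.0045,0,0,0]]]'

```text
time: 12.6
ee_pos: [0.5585, 0.1178, 0.2569]
tool_rot: [0.001, 0.719, 0.695, 0.001]
ft_force: [0.3, -0.5, 0.3]
finger_gap: -0.006
grip_force: 0.0
```

Run:
```python
from h import *
X=[.5484,-.1620,-.0325]
for d in (.252-.013+.011, .252-.18+.011):
    t=place(np.array([[0,d,0]]),*X)[0]; print(t); plan([t[0],t[1],.255],-.0325)
```

```text
[0.55652357 0.08786798 0.        ]
t 12.6 pos [0.5585 0.1178 0.2569] F [ 0.3 -0.5  0.3] gap -0.006 grip 0.0 q6 1.68
shift m [-0.03   -0.001   0.0019] norm [-0.15  -0.005  0.009] rot norm [ 0.0021 -0.     -0.0002]
[ 0.55109703 -0.07904383  0.        ]
t 12.6 pos [0.5585 0.1178 0.2569] F [ 0.3 -0.5  0.3] gap -0.006 grip 0.0 q6 1.68
shift m [-0.197  -0.001   0.0019] norm [-0.985 -0.005  0.009] rot norm [ 0.0021 -0.     -0.0002]
```

>>> send_rows --moves '[[[-0.03,-0.005,0.009,0,0,0,0],[-0.06,-0.005,0.009,0,0,0,0],[-0.09,-0.005,0.009,0,0,0,0],[-0.1,-0.005,0.009,0,0,0,0],[-0.11,-0.005,0.009,0,0,0,0],[-0.12,-0.005,0.009,0,0,0,0],[-0.13,-0.005,0.009,0,0,0,0],[-0.14,-0.005,0.009,0,0,0,0],[-0.15,-0.005,0.009,0,0,0,0],[-0.16,-0.005,0.009,0,0,0,0],[-0.17,-0.005,0.009,0,0,0,0],[-0.18,-0.005,0.009,0,0,0,0],[-0.19,-0.005,0.009,0,0,0,0],[-0.2,-0.005,0.009,0,0,0,0]]]'

```text
time: 13.77
ee_pos: [0.5558, 0.0781, 0.2542]
tool_rot: [0.001, 0.718, 0.696, 0.001]
ft_force: [0.2, 2.4, -0.0]
finger_gap: -0.003
grip_force: 1.1
```

```bash
cat > chk.py <<'E'
from h import *
X=[.5484,-.1620,-.0325]
t=place(np.array([[0,.252-.18+.011,0]]),*X)[0]; plan([t[0],t[1],.255],-.0325)
p=manip.get_obs()["ee_pos"]; tr=.263-(R(X[2]).T@(p-[X[0],X[1],0]))[1]; print("travel by finger",tr)
n=place(np.array([[-.05,.11-tr,0]]),*X)[0]
for c in("top","side"):
    s=optics.snapshot(c); u=proj(s,n+[.05,0,.12])[0]
    m=[d for d in optics.cut_out(c,"glasses") if abs(d["at"][0]-u[0])<45 and d["region"].sum()<900]
    if m:
        q,e=fit([(s,m[0]["region"].astype(np.float32))],lambda q:[place(b,q[0],q[1],q[2],.086) for b in G],[n[0],n[1],X[2]],(.005,.005,.03)); print(c,"glasses-nose",(q[:2]-n[:2]).round(4),q[2].round(3),round(e,2))
E
python3 chk.py
```

```text
t 13.77 pos [0.5558 0.0781 0.2542] F [ 0.2  2.4 -0. ] gap -0.003 grip 1.1 q6 1.61
shift m [-0.1572  0.0004 -0.0009] norm [-0.786  0.002 -0.004] rot norm [ 0.0014 -0.0003  0.0003]
travel by finger 0.022813191619123346
top glasses-nose [-0.0007  0.0013] -0.014 0.58
side glasses-nose [-0.0006 -0.0005] -0.039 0.48
```

>>> send_rows --moves '[[[-0.015,0,0,0,0,0,0],[-0.03,0,0,0,0,0,0],[-0.05,0,0,0,0,0,0],[-0.07,0,0,0,0,0,0],[-0.09,0,0,0,0,0,0],[-0.11,0,0,0,0,0,0],[-0.13,0,0,0,0,0,0],[-0.15,0,0,0,0,0,0],[-0.17,0,0,0,0,0,0],[-0.19,0,0,0,0,0,0],[-0.21,0,0,0,0,0,0],[-0.23,0,0,0,0,0,0],[-0.25,0,0,0,0,0,0],[-0.27,0,0,0,0,0,0],[-0.29,0,0,0,0,0,0],[-0.31,0,0,0,0,0,0],[-0.33,0,0,0,0,0,0],[-0.35,0,0,0,0,0,0],[-0.365,0,0,0,0,0,0],[-0.38,0,0,0,0,0,0]]]'

```text
time: 15.63
ee_pos: [0.5534, 0.0017, 0.2543]
tool_rot: [0.001, 0.719, 0.696, 0.001]
ft_force: [0.8, 2.1, -0.7]
finger_gap: -0.004
grip_force: 1.1
```

```bash
python3 chk.py
```

```text
t 15.63 pos [0.5534 0.0017 0.2543] F [ 0.8  2.1 -0.7] gap -0.004 grip 1.1 q6 1.47
shift m [-0.0808  0.0004 -0.0007] norm [-0.404  0.002 -0.003] rot norm [ 0.0016  0.     -0.    ]
travel by finger 0.09919604647354618
top glasses-nose [-0.0005 -0.0003] -0.009 0.87
side glasses-nose [0.0001 0.    ] -0.017 0.68
```

>>> send_rows --moves '[[[-0.015,0,0,0,0,0,0],[-0.03,0,0,0,0,0,0],[-0.05,0,0,0,0,0,0],[-0.07,0,0,0,0,0,0],[-0.09,0,0,0,0,0,0],[-0.11,0,0,0,0,0,0],[-0.13,0,0,0,0,0,0],[-0.15,0,0,0,0,0,0],[-0.17,0,0,0,0,0,0],[-0.19,0,0,0,0,0,0],[-0.21,0,0,0,0,0,0],[-0.23,0,0,0,0,0,0],[-0.25,0,0,0,0,0,0],[-0.27,0,0,0,0,0,0],[-0.29,0,0,0,0,0,0],[-0.305,0,0,0,0,0,0],[-0.32,0,0,0,0,0,0],[-0.335,0,0,0,0,0,0],[-0.345,0,0,0,0,0,0],[-0.35,0,0,0,0,0,0]]]'

```text
time: 17.5
ee_pos: [0.5511, -0.0682, 0.2542]
tool_rot: [0.001, 0.719, 0.695, 0.001]
ft_force: [-1.1, 2.1, -0.6]
finger_gap: 0.001
grip_force: 1.0
```

>>> send_rows --moves '[[[-0.01,0,0,0,0,0,0],[-0.02,0,0,0,0,0,0],[-0.025,0,0,0,0,0,0],[-0.03,0,0,0,0,0,0],[-0.035,0,0,0,0,0,0]]]'

```text
time: 17.92
ee_pos: [0.5509, -0.0749, 0.2542]
tool_rot: [0.001, 0.718, 0.696, 0.001]
ft_force: [-0.4, 2.0, -1.6]
finger_gap: -0.002
grip_force: 1.0
```

>>> send_rows --moves '[[[-0.005,0,0,0,0,0,0],[-0.01,0,0,0,0,0,0],[-0.015,0,0,0,0,0,0]]]'

```text
time: 18.17
ee_pos: [0.5508, -0.0779, 0.2543]
tool_rot: [0.001, 0.718, 0.696, 0.001]
ft_force: [-0.0, 2.9, -1.6]
finger_gap: 0.004
grip_force: 1.0
```

>>> send_rows --moves '[[[-0.005,0,0,0,0,0,0],[-0.01,0,0,0,0,0,0]]]'

```text
time: 18.33
ee_pos: [0.5508, -0.0799, 0.2543]
tool_rot: [0.001, 0.718, 0.696, 0.001]
ft_force: [0.7, 2.7, -2.3]
finger_gap: -0.003
grip_force: 1.0
```

>>> send_rows --moves '[[[-0.005,0,0,0,0,0,0],[-0.005,0,0,0,0,0,0]]]'

```text
time: 18.5
ee_pos: [0.5507, -0.0804, 0.2543]
tool_rot: [0.0, 0.718, 0.696, 0.002]
ft_force: [-0.6, 5.2, -1.2]
finger_gap: 0.0
grip_force: 2.5
```

>>> send_rows --moves '[[[-0.005,0,0,0,0,0,0],[-0.005,0,0,0,0,0,0]]]'

```text
time: 18.67
ee_pos: [0.5506, -0.0808, 0.2543]
tool_rot: [-0.0, 0.718, 0.696, 0.002]
ft_force: [-0.3, 7.5, 0.2]
finger_gap: -0.003
grip_force: 3.9
```

```bash
python3 chk.py
```

```text
t 18.67 pos [ 0.5506 -0.0808  0.2543] F [-0.3  7.5  0.2] gap -0.003 grip 3.9 q6 1.32
shift m [ 0.0017  0.0004 -0.0007] norm [ 0.009  0.002 -0.003] rot norm [ 0.0018 -0.0028  0.0008]
travel by finger 0.18174365991640068
side glasses-nose [0.0016 0.0011] -0.036 0.82
```

The force is climbing while the position stalls at travel ≈ 0.18, so the carriage is at its stop. I retreat and take a final look.

>>> send_rows --moves '[[[0.02,0,0,0,0,0,0],[0.08,0,0,0,0,0,0],[0.2,0,0,0,0,0,0],[0.35,0,0,0,0,0,0],[0.5,0,-0.1,0,0,0,0],[0.65,0,-0.3,0,0,0,0],[0.8,0,-0.5,0,0,0,0],[0.95,0,-0.7,0,0,0,0],[1,0,-0.8,0,0,0,0],[1,0,-0.8,0,0,0,0]]]'

```text
time: 19.7
ee_pos: [0.558, 0.1217, 0.4214]
tool_rot: [0.004, 0.717, 0.697, 0.005]
ft_force: [0.8, -0.2, 0.1]
finger_gap: -0.001
grip_force: 0.0
```

Run:
```python
from h import *
plan([.55,.1,.4],-.0325)
X=[.5484,-.1620,-.0325]
s=optics.snapshot("side"); a=cv2.resize(s["frame"][190:320,290:450],(640,520),interpolation=cv2.INTER_CUBIC)
cv2.imwrite("pics/final.png",a)
for tr in (.17,.18): print(proj(s,place(np.array([[0,.246-tr,.114]]),*X)))
print([(d["at"],d["conf"]) for d in optics.pinpoint("side","tab_top")])
for c in("top","side"):
    s=optics.snapshot(c)
    print(c,[(q,np.round(d["at"],1).tolist(),round(d["conf"],2)) for q in("tape","dropper","driver") for d in optics.pinpoint(c,q)[:1]])
```

```text
t 19.7 pos [0.558  0.1217 0.4214] F [ 0.8 -0.2  0.1] gap -0.001 grip 0.0 q6 1.68
shift m [-0.0219 -0.0076  0.0213] norm [-0.11  -0.038  0.106] rot norm [ 0.009  -0.0011  0.0027]
[[338.63320293 220.94153343]]
[[341.5547317  223.14511409]]
[([343.5, 225.4], 0.56)]
top [('tape', [221.2, 95.7], 0.76), ('dropper', [242.4, 238.8], 0.36), ('driver', [352.6, 227.6], 0.74)]
side [('tape', [292.9, 158.5], 0.86), ('dropper', [211.1, 238.2], 0.72), ('driver', [294.1, 296.0], 0.64)]
```

View pics/final.png

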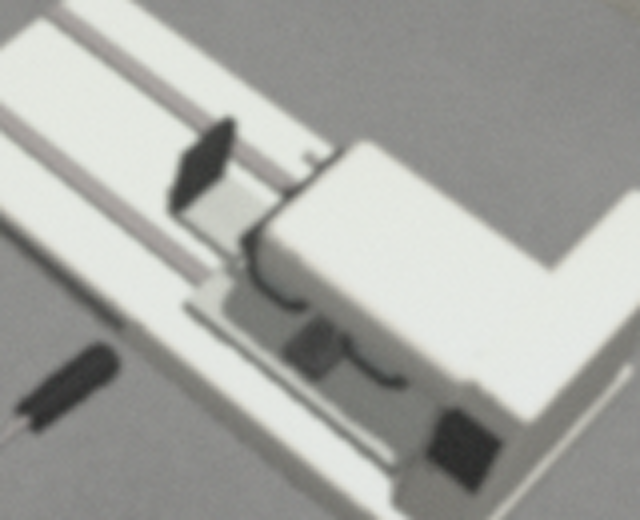

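The final view shows the tab at (205,165), and both rims under the head at (275,295) and (375,375), either side of the nose post at (315,345). The spectacles are seated and level, the bystanders are unmoved, and the arm is clear.

```bash
python3 -c "
from cell import hand_in
print(hand_in())"
```

```text
the job is handed in; nothing more can be done
None
```

The job is handed in: the smaller spectacles sit on the nose rest and rail, the carriage was pushed to its stop under the measuring head, the tape, bottle and screwdriver show no real movement in the images, and the arm finished clear at 19.7 s of the 48 s allowed; no verdict was returned.

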